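# Take a reading in the tilted sample pot

## Robot

A 7-joint arm with a two-finger parallel gripper is mounted at the origin on the work surface. World frame = base frame: x ahead of the robot, y to its left, z up, the work surface at z = 0. Lengths are in m, angles in rad, forces in N, time in s.
With the tool pointing down it reaches from about 0.425 to 0.925 m from the base axis. Payload 6.8 kg.
Tool frame: the origin (TCP) lies at the very end of the fingers, on their centre line; the grasp point (between the pads) lies bot.grip_depth behind it (bot.grip_depth is the distance from the TCP to the grasp point, in m); z points along the fingers, y is the line along which they close (so a half turn about z gives the same grasp; the last joint's range is limited). The gripper opens to 85 mm and grips with 20 to 120 N. Pads are 22 mm wide; open, the fingers measure 114 mm over their backs; the gripper's body (76 mm by 85 mm) begins 54 mm behind the grasp point. The pads swing forward as they close: fully open they stand 13 mm farther back than shut.
Start: joints at [-0.108, 0.477, 0.022, 1.555, -0.011, 1.109, -0.083], TCP at [0.675, 0, 0.231] pointing down, gripper open.
Joint ranges: [-2.96, 2.96], [-0.34, 2.1], [-1.41, 1.46], [0.24, 2.44], [-1.37, 4.51], [0.17, 1.92], [-2.96, 2.96]. Speed limits (rad/s): [2.39, 2.39, 3.14, 3.14, 3.14, 3.14, 3.14].

## Interface

Orientations are given as a unit quaternion [w, x, y, z].
In Python, from station import bot gives the robot as it stands.
- The arm moves only by the tool send_rows, never from a script. Its arguments are lists of equal length, an entry for each row: "slide": the shift along the tool's x, y, z in mm, a list of three; "roll": the turn about the tool's z in degrees; "claw": the opening, from 0 (shut) to 1 (fully open). A call has exactly 8 rows; each row is the pose to reach, as a shift and turn from the pose commanded when the call began, along the tool's axes at that moment; what a row does not reach only later rows make up. A row lasts 1/12 s, in which the tool goes at most 41.7 mm and 7.16 degrees, less where a joint would pass 70% of its speed; a pose out of reach is approached as far as the arm can. A call with a gripper value outside its range is refused whole. The fingers move at their own pace and stop on an object; "force" is the grip in N (left out, the last holds). Time passes only in rows, so rows that repeat a pose let the fingers close, or fill a call up. It gives the time, the measured TCP pose, the force, the opening and the grip force at its end, in the units of the state.
- bot.get_obs(): the state, without advancing time (a new reading comes with each control period).
- bot.read_camera(name): name is "scene" or "side" or "wrist"; returns the picture (384x512x3 uint8, red, green, blue); there is no depth.
- bot.camera_model(name): a dict with "camera_matrix" (3x3 intrinsics, pixels), "camera_from_world" (4x4, takes a point from world to camera coordinates). Camera axes: x right, y down, z forward; pixel columns grow to the right and rows downward; lengths in m; the calibration is good to about 2 mm. A picture is of the moment at which its call begins: read the wrist's pose just before it. camera_model takes no time and is no camera call; for the wrist camera it gives the pose at the moment of the call.
- bot.hand_in(): hands the job in; it is judged then, once.
The state is a dict: "t": time; "q": joint angles; "joint_vel": joint speeds; "joint_torque": joint torques, N m; "eef_pos": TCP position; "tool_rot": TCP orientation; "contact_force": force on the tool from outside, world axes, zero at the start; "torque": the same for the moment, N m; "gripper_width": opening from 0.0 (shut) to 1.0 (fully open); "grasp_force": force on a finger pad.
Only numpy, scipy, OpenCV 4.12 (cv2) and the standard library are available. Lean on these libraries where they do the work, as an engineer would, in place of code of your own. Each camera call takes 0.05 s, during which the arm holds its last target. There are 200 camera calls.

## Task

Take the orange-handled probe out of the rack, dip its steel tip straight down the axis of the leaning green pot, about three quarters of the way in, and keep it there for about a second without ramming the pot. Then draw it out and lower it, not drop it, tip down into the yellow cup for used probes and let go. Keep the probe out of the white pot, and leave the blue probe and the other things on the bench where they are.

Things in the scene. Friction and masses are not known exactly. Their poses are not given: they have to be found in the camera images.
- probe: wireless probe with ORANGE handle, 160 mm long, about 140 g, hanging upright in the rack. Origin: its tip; z axis from tip to handle. Steel shaft 12 mm in diameter from z = 0 to 100 mm, then a square handle 28 x 28 mm (sides along its x and y) to z = 160 mm. The handle's underside rests on the rack's top: lift it over 100 mm to clear
- spare: the same probe with a BLUE handle, hanging in the rack's other hole, its top 172 mm above the bench; leave it alone. Same origin and axes
- rack: fixed grey and white probe rack, foot 100 x 170 mm, top plate 50 x 150 mm with its upper face at 112 mm. Two holes 90 mm apart along its y axis (either may hold the orange probe). Origin: centre of its underside on the bench
- pot_green: GREEN empty sample pot, outside diameter 46 mm, inside 38, length 75, floor 7 thick (68 deep), fixed on a grey sloping cradle fixed to the bench. Its axis leans 40 degrees from vertical, mouth up and to the robot's left (+y, within 25 degrees). Origin: centre of the outer bottom; z axis: out along the pot's axis (mouth at z = 75 mm)
- pot_green_mouth (a point): centre of the green pot's mouth, in the plane of the rim; z axis out along the pot's axis
- pot_white: WHITE empty sample pot, outside diameter 46 mm, inside 38, length 75, floor 7 thick (68 deep), fixed on a grey sloping cradle fixed to the bench. Its axis leans 40 degrees from vertical, mouth up and to the robot's left (+y, within 25 degrees). Origin: centre of the outer bottom; z axis: out along the pot's axis (mouth at z = 75 mm). Not to be entered
- cup: yellow upright cup for used probes, fixed to the bench, 56 mm outside and 46 mm inside diameter, 85 mm tall, floor 5 mm thick, on a 68 mm rubber foot disc. Origin: centre of its underside; z up
- amber: brown glass bottle with white cap, 60 mm across, 130 tall; loose bystander, leave alone. Origin: centre of its underside
- dishes: stack of two clear round dishes, 90 mm across, 29 tall; loose bystander, leave alone. Origin: centre of its underside
- slidebox: blue slide box, 80 x 120 mm, 34 tall; loose bystander, leave alone. Origin: centre of its underside
- beaker: empty glass beaker, 70 mm across, 85 tall; loose bystander, leave alone. Origin: centre of its underside
- jar: small glass jar with white lid, 56 mm across, 62 tall; loose bystander, leave alone. Origin: centre of its underside
- spatula: steel spatula with a handle, 160 mm long, lying flat; loose bystander, leave alone. Origin: centre of its underside
- wash: white plastic bottle with red cap, 64 mm across, 150 tall; loose bystander, leave alone. Origin: centre of its underside
Things that resemble listed ones, but are neither listed nor needed, are in the scene too. Of the things shaped like the probe, the orange one is meant.

How it is judged:
By the outcome, as a careful person would: the job done as asked, in the order asked, and still so for the second after the job is handed in, with the robot touching nothing.
It also fails if it takes over 64 s, if anything falls off the work surface, if the arm or the gripper's body presses on something with over 40 N, if the wrist force passes 120 N, or if a joint passes its speed limit or range.

## Working session

There is one attempt and no reset: what is moved stays moved. The work goes in short steps, Python scripts to look and compute and a tool call to move; the robot and the scene stay as the last step left them, time stands still between calls to the robot, and variables do not carry over. Pictures are saved under pics/ and viewed, at most 10 in all, crops included, and the job is handed in when it is done.

Besides the shell and the picture viewer there is one more tool, called after "Emit:" as a command line: name --pt "numbers of a row" for each row, then --argument value for the rest. send_rows: Moves the arm, as the interface text tells. Its arguments: {"type":"object","properties":{"slide":{"type":"array","items":{"type":"array","items":{"type":"number"}}},"roll":{"type":"array","items":{"type":"number"}},"claw":{"type":"array","items":{"type":"number"}},"force":{"type":"number"}},"required":["slide","roll","claw"]}

```bash
ls; mkdir -p pics; python3 - <<'E'
from station import bot
import cv2,numpy as np
print(bot.grip_depth,bot.get_obs())
for n in ("scene","side"):
    im=bot.read_camera(n); cv2.imwrite(f"pics/{n}0.png",im[:,:,::-1]); m=bot.camera_model(n); print(n,m)
a=cv2.imread("pics/scene0.png")
E
```

```text
pics
0.0187 {'t': 0.0, 'q': array([-0.10809102,  0.47783706,  0.02233992,  1.55645807, -0.01148713,
        1.1092955 , -0.08312268]), 'joint_vel': array([ 0.00193151, -0.00032389,  0.00138025, -0.00214346, -0.00028014,
        0.00237527,  0.00120611]), 'joint_torque': array([-5.45967814e-04, -5.96443820e+01,  1.60769675e+00, -2.81194621e+01,
        1.24063640e-02,  9.39900521e-03,  2.20753498e-05]), 'eef_pos': array([ 6.74403210e-01, -2.53893869e-05,  2.30298148e-01]), 'tool_rot': array([-6.05109927e-04,  7.07108079e-01,  7.07104865e-01, -7.12604218e-04]), 'contact_force': array([-0.46257383,  0.23072304, -0.09794677]), 'torque': array([-0.00526278,  0.04492986, -0.03280166]), 'grasp_force': 0.0, 'gripper_width': 1.0035667219524531}
scene {'camera_matrix': array([[347.43661689,   0.        , 254.39408139],
       [  0.        , 347.43661689, 189.20183171],
       [  0.        ,   0.        ,   1.        ]]), 'camera_from_world': array([[ 0.44101476,  0.89742877, -0.01129549, -0.21905699],
       [ 0.64218005, -0.32432249, -0.6945644 , -0.29480898],
       [-0.62698546,  0.29905942, -0.71934185,  1.39229381],
       [ 0.        ,  0.        ,  0.        ,  1.        ]])}
side {'camera_matrix': array([[348.38931215,   0.        , 255.04184653],
       [  0.        , 348.38931215, 195.0044562 ],
       [  0.        ,   0.        ,   1.        ]]), 'camera_from_world': array([[-0.96239629, -0.2714434 , -0.0105768 ,  0.51176192],
       [-0.18775567,  0.69281262, -0.69624599,  0.2059878 ],
       [ 0.19631912, -0.6680787 , -0.71772533,  0.86393035],
       [ 0.        ,  0.        ,  0.        ,  1.        ]])}
```

View pics/scene0.png

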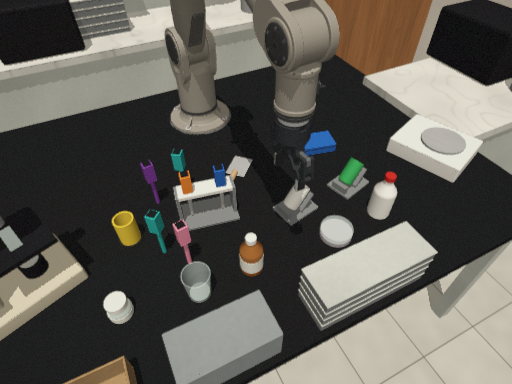

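View pics/side0.png

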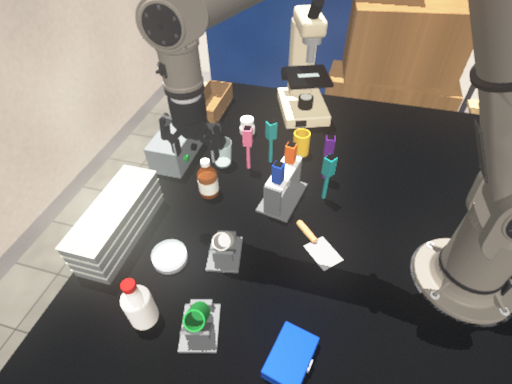

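The scene view shows the orange handle at (186,184), blue at (220,177), the green pot at (351,172) and the yellow cup at (127,228). In the side view they are at orange (291,153), blue (278,172), green mouth (196,318) and cup (302,143). Next I'll triangulate colour-mask centroids.

```bash
cat > h.py <<'E'
import cv2,numpy as np
HSV={'orange':((5,180,120),(14,255,255)),'blue':((105,150,60),(125,255,255)),'green':((50,120,40),(75,255,255)),'yellow':((22,150,80),(32,255,255))}
def blobs(bgr,c,amin=25):
    m=cv2.inRange(cv2.cvtColor(bgr,cv2.COLOR_BGR2HSV),*HSV[c])
    n,l,s,ce=cv2.connectedComponentsWithStats(m)
    return sorted([(int(s[i,4]),ce[i].round(1).tolist(),s[i,:4].tolist()) for i in range(1,n) if s[i,4]>=amin],reverse=True)
def P(m): return m['camera_matrix']@np.array(m['camera_from_world'])[:3]
def tri(m1,p1,m2,p2):
    X=cv2.triangulatePoints(P(m1),P(m2),np.array(p1,float),np.array(p2,float)).ravel(); return X[:3]/X[3]
def proj(m,X):
    h=P(m)@np.append(X,1); return h[:2]/h[2]
def onz(m,p,z):
    T=m['camera_from_world'];R=T[:3,:3];c=-R.T@T[:3,3];d=R.T@np.linalg.inv(m['camera_matrix'])@np.array([p[0],p[1],1.]);return c+d*(z-c[2])/d[2]
E
python3 - <<'E'
from h import *
from station import bot
S,D=bot.camera_model("scene"),bot.camera_model("side")
s=cv2.imread("pics/scene0.png");d=cv2.imread("pics/side0.png")
for c in HSV: print(c,blobs(s,c)[:3],blobs(d,c)[:3])
def crop(im,x,y,w,h,k): return cv2.resize(im[y:y+h,x:x+w],None,fx=k,fy=k,interpolation=cv2.INTER_CUBIC)
a=np.hstack([crop(s,160,140,80,100,5),crop(d,160,290,80,100,5)])
b=np.hstack([crop(s,320,140,80,100,5),crop(d,255,120,80,100,5)])
cv2.imwrite("pics/c1.png",np.vstack([a,b])[:, :800] if 0 else cv2.resize(np.vstack([a,b]),(480,600)))
E
```

```text
orange [(147, [186.1, 184.5], [180, 173, 12, 21])] []
blue [(592, [319.8, 143.0], [304, 130, 33, 26]), (190, [219.1, 175.7], [212, 163, 13, 24])] [(2419, [289.6, 355.3], [260, 321, 60, 63])]
green [(382, [350.5, 170.6], [339, 157, 25, 28])] [(550, [196.0, 316.8], [183, 302, 26, 30])]
yellow [(730, [125.9, 227.5], [111, 210, 30, 36])] [(163, [302.4, 145.6], [297, 135, 14, 22]), (86, [301.8, 132.5], [294, 129, 17, 8])]Traceback (most recent call last):
  File "<stdin>", line 7, in <module>
    return _nx.concatenate(arrs, 1, dtype=dtype, casting=casting)
           ~~~~~~~~~~~~~~~^^^^^^^^^^^^^^^^^^^^^^^^^^^^^^^^^^^^^^^
ValueError: all the input array dimensions except for the concatenation axis must match exactly, but along dimension 0, the array at index 0 has size 500 and the array at index 1 has size 470
```

```bash
sed -i "s/((5,180,120)/((3,150,90)/; s/(14,255,255)/(15,255,255)/; s/((105,150,60)/((105,130,40)/; s/((22,150,80)/((20,120,60)/" h.py
python3 - <<'E'
from h import *
from station import bot
S,D=bot.camera_model("scene"),bot.camera_model("side")
s=cv2.imread("pics/scene0.png");d=cv2.imread("pics/side0.png")
for c in HSV: print(c,blobs(s,c)[:3],blobs(d,c)[:4])
def crop(im,x,y): return cv2.resize(im[y:y+90,x:x+90],(300,300),interpolation=cv2.INTER_CUBIC)
cv2.imwrite("pics/c1.png",np.vstack([np.hstack([crop(s,160,150),crop(d,150,285)]),np.hstack([crop(s,310,130),crop(d,245,120)])]))
print('green',tri(S,(350.5,170.6),D,(196,316.8)),'cup',tri(S,(125.9,227.5),D,(302.4,143)))
E
```

```text
orange [(5228, [378.6, 31.2], [326, 0, 105, 75]), (366, [250.9, 252.2], [240, 242, 23, 21]), (197, [185.6, 182.8], [178, 170, 15, 24])] [(190, [290.0, 153.4], [285, 142, 12, 22]), (31, [202.5, 170.6], [198, 168, 13, 7])]
blue [(608, [319.7, 143.0], [304, 130, 33, 26]), (200, [219.1, 175.5], [212, 163, 14, 24])] [(3495, [246.1, 37.3], [207, 0, 77, 79]), (2453, [289.5, 355.3], [260, 321, 60, 63]), (164, [276.4, 173.4], [272, 164, 12, 20])]
green [(382, [350.5, 170.6], [339, 157, 25, 28])] [(550, [196.0, 316.8], [183, 302, 26, 30])]
yellow [(752, [125.9, 227.6], [111, 210, 30, 36])] [(389, [302.0, 140.4], [293, 128, 18, 30])]
green [0.57924445 0.29165481 0.05769642] cup [ 0.47291733 -0.38135391  0.04099202]
```

View pics/c1.png

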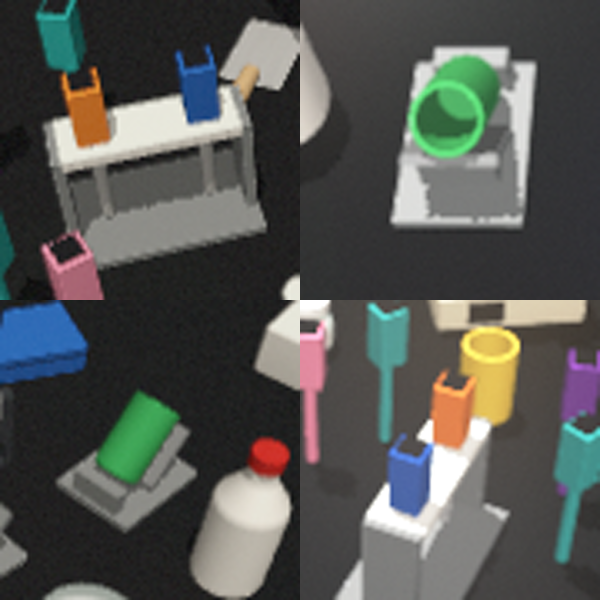

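```bash
python3 - <<'E'
from h import *
from station import bot
S,D=bot.camera_model("scene"),bot.camera_model("side")
W=bot.camera_model("wrist"); T=W['camera_from_world'];R=T[:3,:3];print('wristcam pos',-R.T@T[:3,3],'fwd',R[2],'right',R[0])
print('mouth',tri(S,(357.7,160),D,(194.1,320.4)))
o=tri(S,(185.6,183.5),D,(290,153.4));b=tri(S,(219.1,175.5),D,(276.4,173.4));print('or',o,'bl',b,np.linalg.norm(o-b))
im=bot.read_camera("wrist");cv2.imwrite("pics/w0.png",im[:,:,::-1])
for n,ps in dict(teal1=(177,160),teal2=(154,222),pink=(182,233),purple=(149,172)).items(): print(n,onz(S,ps,.14))
for n,ps in dict(wash=(390,178),amber=(250,241),jar=(118,300),white=(292,205)).items(): print(n,onz(S,ps,{'wash':.15,'amber':.13,'jar':.06,'white':.04}[n]))
E
```

```text
wristcam pos [0.6752096  0.07797011 0.37237406] fwd [-0.00119436 -0.30560045 -0.95215909] right [ 9.99999075e-01  2.54776250e-04 -1.33614509e-03]
mouth [0.57266089 0.31344434 0.08839226]
or [ 0.48339555 -0.19796406  0.13778408] bl [ 0.4997406  -0.10584107  0.13982839] 0.09358411266431717
teal1 [ 0.38458838 -0.18979101  0.14      ]
teal2 [ 0.57811398 -0.30776512  0.14      ]
pink [ 0.64008364 -0.25751564  0.14      ]
purple [ 0.39798102 -0.27423317  0.14      ]
wash [0.72200524 0.29070463 0.15      ]
amber [ 0.72543921 -0.1221439   0.13      ]
jar [ 0.69204359 -0.43826172  0.06      ]
white [0.6072528  0.06713514 0.04      ]
```

View pics/w0.png

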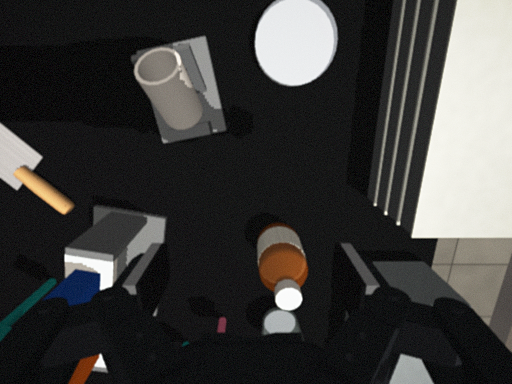

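The wrist camera sits on the tool +x side, which is world +y. This view shows the white pot at (165,85) and the amber bottle at (282,265). That side is good for looking into the green mouth, so I'll move there.

Emit:
send_rows --pt "20 -6 0" --pt "60 -19 0" --pt "100 -32 0" --pt "141 -45 0" --pt "182 -58 0" --pt "223 -71 0" --pt "264 -85 0" --pt "300 -100 0" --roll '[0,0,0,0,0,0,0,0]' --claw '[0.65,0.65,0.65,0.65,0.65,0.65,0.65,0.65]'

```text
t: 0.82
eef_pos: [0.5756, 0.2982, 0.2311]
tool_rot: [0.0, 0.707, 0.707, -0.0]
contact_force: [0.9, 0.8, -0.5]
gripper_width: 0.65
grasp_force: 0.0
```

```bash
python3 - <<'E'
from h import *
import pickle
from station import bot
bot.read_camera("side");bot.read_camera("side")
o=bot.get_obs();print(o['t'],o['eef_pos'],o['joint_vel'].round(3))
W=bot.camera_model("wrist");im=bot.read_camera("wrist")[:,:,::-1];cv2.imwrite("pics/w1.png",im);pickle.dump(W,open("w1.pkl","wb"))
print(blobs(im,'green'))
E
```

```text
0.9167 [0.57123349 0.30655712 0.23096894] [ 0.067 -0.007  0.09   0.012  0.034  0.008  0.064]
[(2026, [256.5, 184.1], [232, 156, 48, 58])]
```

View pics/w1.png

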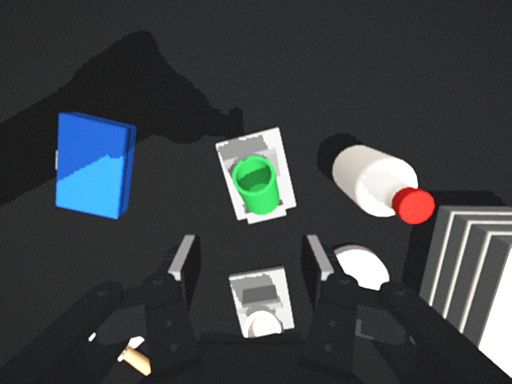

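The green mouth ring is centred near (255,178), with the pot body running to (264,205). The cradle plate corners are about (217,143), (281,128), (296,205) and (240,221). The slide box is at (95,165) and the wash bottle at (380,185). Next I'll fit the rim and heading.

```bash
python3 - <<'E'
from h import *
import pickle
from station import bot
W=pickle.load(open("w1.pkl","rb"));D=bot.camera_model("side");S=bot.camera_model("scene")
w=cv2.imread("pics/w1.png");d=cv2.imread("pics/side0.png")
# plate heading
c=[onz(W,p,.006)[:2] for p in [(217,143),(281,128),(296,205),(240,221)]]
for i in range(4):
    e=c[(i+1)%4]-c[i];print('edge',c[i].round(3),np.linalg.norm(e).round(4),np.degrees(np.arctan2(e[1],e[0])).round(1))
# rim: bright green inside the blob
def rim(im,nm):
    hsv=cv2.cvtColor(im,cv2.COLOR_BGR2HSV);m=cv2.inRange(hsv,*HSV['green'])
    n,l,s,ce=cv2.connectedComponentsWithStats(m);i=1+np.argmax(s[1:,4]);v=np.where(l==i,hsv[:,:,2],0)
    x,y,ww,hh=s[i,:4];print(nm,np.percentile(v[v>0],[5,25,50,75,95]));
    return v[y-3:y+hh+3,x-3:x+ww+3],(x-3,y-3)
vs=[]
for im,nm in((w,'w'),(d,'s')):
    v,o=rim(im,nm);print(o,v.shape);vs.append(cv2.resize(v,(400,int(400*v.shape[0]/v.shape[1])),interpolation=cv2.INTER_NEAREST))
h=max(v.shape[0] for v in vs);cv2.imwrite("pics/r.png",np.hstack([cv2.copyMakeBorder(v,0,h-v.shape[0],0,0,cv2.BORDER_CONSTANT) for v in vs]))
E
```

```text
edge [0.528 0.333] 0.0844 13.8
edge [0.61  0.353] 0.1072 -76.2
edge [0.635 0.249] 0.0815 -162.0
edge [0.558 0.224] 0.1132 105.4
w [130.25 172.   228.   238.   249.  ]
(np.int32(229), np.int32(153)) (64, 54)
s [100.   112.75 173.   190.   227.  ]
(np.int32(180), np.int32(299)) (36, 32)
```

View pics/r.png

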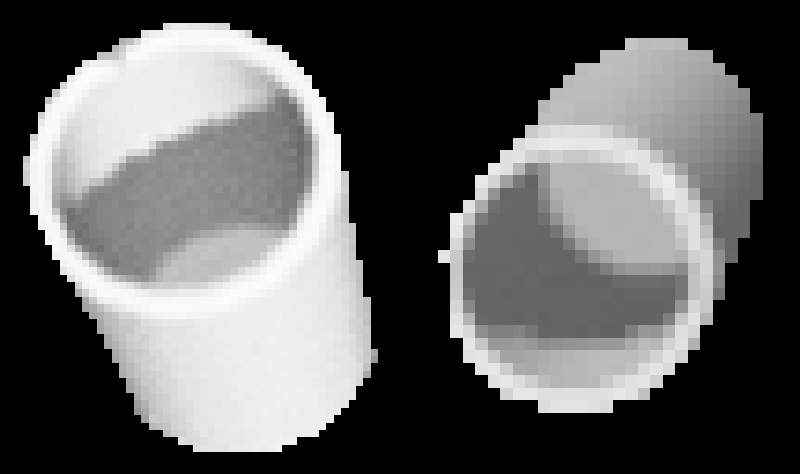

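In the wrist image the rim centre is at (253.2,175.4), and in the side image at (194.0,319.9). I'll triangulate it, then check the heading against the bottom-circle extents.

```bash
python3 - <<'E'
from h import *
import pickle
from station import bot
W=pickle.load(open("w1.pkl","rb"));D=bot.camera_model("side");S=bot.camera_model("scene")
M=tri(W,(253.2,175.4),D,(194.0,319.9));print(M,proj(W,M),proj(D,M),proj(S,M))
t=np.linspace(0,2*np.pi,200)
for h in (8,12,15,18,22):
    h=np.radians(h);u=np.array([-np.sin(h)*np.sin(.698),np.cos(h)*np.sin(.698),np.cos(.698)])
    a=np.array([np.cos(h),np.sin(h),0]);b=np.cross(u,a)
    def circ(m,z): return np.array([proj(m,M+u*z+.023*(np.cos(k)*a+np.sin(k)*b)) for k in t])
    r=circ(W,0);q=circ(W,-.075);s=circ(D,-.075);r2=circ(D,0);g=circ(S,-.075)
    print(np.degrees(h).round(),'rimW',r.min(0).round(1),r.max(0).round(1),'botW max',q.max(0).round(1),'left',q.min(0)[0].round(1),'rimD',r2.min(0).round(1),r2.max(0).round(1),'botD',s.max(0)[0].round(1),s.min(0)[1].round(1),'botS',g.min(0).round(1),g.max(0)[1].round(1))
print('obs rimW 231.9 155.5 274.4 195.4 botW 279.1 213.2 rimD 183.5 308.5 204.5 331.3; botD 208.5 301.5; botS 338.5, ~184.5')
E
```

```text
[0.57405307 0.30831445 0.08018496] [252.92142128 176.0301087 ] [193.85369917 320.0660986 ] [355.31154629 162.54704547]
8.0 rimW [231.6 157.1] [274.5 196.1] botW max [274.7 217.2] left 239.8 rimD [182.9 308.6] [204.9 331.6] botD 212.8 300.4 botS [334.5 177.8] 186.6
12.0 rimW [231.8 157. ] [274.5 196.1] botW max [277.3 216.8] left 242.4 rimD [182.7 308.6] [205.  331.6] botD 211.4 300.3 botS [335.2 178.6] 186.9
15.0 rimW [231.9 156.9] [274.4 196.2] botW max [279.2 216.5] left 244.4 rimD [182.7 308.6] [205.1 331.6] botD 210.4 300.2 botS [335.7 179.3] 187.2
18.0 rimW [232.1 156.8] [274.3 196.3] botW max [281. 216.] left 246.3 rimD [182.6 308.6] [205.1 331.6] botD 209.3 300.2 botS [336.2 179.9] 187.4
22.0 rimW [232.3 156.7] [274.2 196.4] botW max [283.4 215.3] left 248.9 rimD [182.5 308.6] [205.2 331.6] botD 207.8 300.3 botS [336.9 180.7] 187.6
obs rimW 231.9 155.5 274.4 195.4 botW 279.1 213.2 rimD 183.5 308.5 204.5 331.3; botD 208.5 301.5; botS 338.5, ~184.5
```

Emit:
send_rows --pt "-20 -4 0" --pt "-60 -13 0" --pt "-100 -22 0" --pt "-140 -30 0" --pt "-180 -39 0" --pt "-220 -48 0" --pt "-260 -57 0" --pt "-300 -65 0" --roll '[0,0,0,0,0,0,0,0]' --claw '[0.65,0.65,0.65,0.65,0.65,0.65,0.65,0.65]'

```text
t: 1.63
eef_pos: [0.5103, -0.007, 0.2313]
tool_rot: [0.0, 0.708, 0.706, -0.0]
contact_force: [0.9, 0.1, -0.1]
gripper_width: 0.652
grasp_force: 0.0
```

Emit:
send_rows --pt "-38 -8 0" --pt "-70 -15 0" --pt "-95 -21 0" --pt "-112 -25 0" --pt "-120 -26 0" --pt "-120 -26 0" --pt "-120 -26 0" --pt "-120 -26 0" --roll '[0,0,0,0,0,0,0,0]' --claw '[0.65,0.65,0.65,0.65,0.65,0.65,0.65,0.65]'

```text
t: 2.3
eef_pos: [0.4858, -0.1222, 0.2312]
tool_rot: [-0.0, 0.707, 0.708, 0.0]
contact_force: [0.2, -0.9, -0.0]
gripper_width: 0.65
grasp_force: 0.0
```

```bash
python3 - <<'E'
from h import *
import pickle
from station import bot
o=bot.get_obs();print(o['t'],o['eef_pos'],o['joint_vel'].round(3))
W=bot.camera_model("wrist");im=bot.read_camera("wrist")[:,:,::-1];cv2.imwrite("pics/w2.png",im);pickle.dump(W,open("w2.pkl","wb"))
print(blobs(im,'orange'),blobs(im,'blue'))
E
```

```text
2.3 [ 0.48582242 -0.12222765  0.23122325] [-0.012  0.    -0.004  0.002 -0.001  0.001  0.003]
[(2571, [457.3, 169.3], [427, 144, 67, 55]), (1142, [247.6, 267.8], [228, 243, 38, 64]), (48, [411.1, 144.3], [403, 138, 19, 16])] [(998, [265.7, 176.5], [247, 156, 41, 51])]
```

View pics/w2.png

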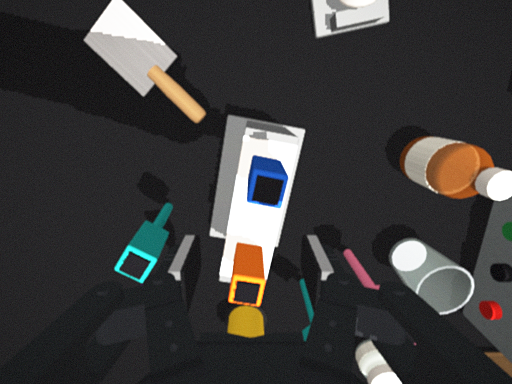

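The orange handle's top square is at about (246,291) with blue's at (267,190), both between the open fingers. The cup is behind at (246,322), with teal and pink decoys on either side. I'll cast those corners at z = 0.172.

```bash
python3 - <<'E'
from h import *
import pickle
W=pickle.load(open("w2.pkl","rb"))
w=cv2.imread("pics/w2.png")
for c,box in(('orange',(228,243,38,64)),('blue',(247,156,41,51))):
    m=cv2.inRange(cv2.cvtColor(w,cv2.COLOR_BGR2HSV),*HSV[c]);x,y,a,b=box
    mm=np.zeros_like(m);mm[y:y+b,x:x+a]=m[y:y+b,x:x+a]
    hull=cv2.convexHull(cv2.findNonZero(mm));ap=cv2.approxPolyDP(hull,2,True)[:,0];print(c,ap.tolist())
o=onz(W,(246,291),.172);b=onz(W,(267,190),.172);print(o,b,np.degrees(np.arctan2(b[1]-o[1],b[0]-o[0])),np.linalg.norm(o-b))
for L in ([(231,277),(264,281),(263,307),(228,303)],):
    c=[onz(W,p,.172)[:2] for p in L]
    for i in range(4):
        e=c[(i+1)%4]-c[i];print(np.linalg.norm(e).round(4),np.degrees(np.arctan2(e[1],e[0])).round(1))
print('cup rim',onz(W,(246,310),.085))
E
```

```text
orange [[259, 306], [228, 301], [237, 243], [261, 247], [265, 285]]
blue [[279, 161], [287, 176], [281, 201], [274, 206], [248, 201], [248, 179], [253, 157]]
[ 0.48280541 -0.19725074  0.172     ] [ 0.49875702 -0.10785606  0.172     ] 79.88260951359938 0.09080673344029055
0.0277 -8.0
0.0262 -90.9
0.0303 172.2
0.0261 83.3
cup rim [ 0.48125666 -0.29124278  0.085     ]
```

Emit:
send_rows --pt "-20 0 0" --pt "-50 -1 0" --pt "-70 -2 0" --pt "-76 -2 0" --pt "-76 -2 0" --pt "-76 -2 10" --pt "-76 -2 30" --pt "-76 -2 45" --roll '[3,7,10,10,10,10,10,10]' --claw '[0.65,0.65,0.65,0.65,0.65,0.65,0.65,0.65]'

```text
t: 3.02
eef_pos: [0.4836, -0.1976, 0.1849]
tool_rot: [-0.0, 0.765, 0.644, 0.0]
contact_force: [0.3, 0.2, -0.7]
gripper_width: 0.648
grasp_force: 0.0
```

Emit:
send_rows --pt "0 0 15" --pt "0 0 35" --pt "0 0 50" --pt "0 0 60" --pt "0 0 63" --pt "0 0 63" --pt "0 0 63" --pt "0 0 63" --roll '[0,0,0,0,0,0,0,0]' --claw '[0.65,0.65,0.65,0.65,0.65,0.5,0.3,0.2]' --force 40

```text
t: 3.68
eef_pos: [0.4841, -0.1995, 0.1241]
tool_rot: [0.001, 0.766, 0.643, 0.001]
contact_force: [0.0, 1.1, -1.9]
gripper_width: 0.324
grasp_force: 39.8
```

Emit:
send_rows --pt "0 0 0" --pt "0 0 0" --pt "0 0 0" --pt "0 0 -3" --pt "0 0 -15" --pt "0 0 -40" --pt "0 0 -70" --pt "0 0 -100" --roll '[0,0,0,0,0,0,0,0]' --claw '[0.1,0.1,0.1,0.1,0.1,0.1,0.1,0.1]' --force 60

```text
t: 4.35
eef_pos: [0.4826, -0.1994, 0.2241]
tool_rot: [-0.001, 0.766, 0.643, -0.001]
contact_force: [0.5, -0.2, -1.7]
gripper_width: 0.321
grasp_force: 62.8
```

Emit:
send_rows --pt "0 0 -8" --pt "0 0 -15" --pt "-8 0 -16" --pt "-28 0 -16" --pt "-46 0 -14" --pt "-48 0 10" --pt "-48 0 40" --pt "-48 0 60" --roll '[0,0,0,0,0,0,0,0]' --claw '[0.1,0.1,0.1,0.1,0.1,0.1,0.1,0.1]' --force 60

```text
t: 5.02
eef_pos: [0.4728, -0.2472, 0.1597]
tool_rot: [-0.002, 0.766, 0.642, -0.001]
contact_force: [0.4, 0.9, -2.9]
gripper_width: 0.322
grasp_force: 62.9
```

Emit:
send_rows --pt "6 0 0" --pt "12 0 0" --pt "18 0 0" --pt "24 0 0" --pt "30 0 1" --pt "36 0 2" --pt "36 0 2" --pt "36 0 2" --roll '[0,0,0,0,0,0,0,0]' --claw '[0.1,0.1,0.1,0.1,0.1,0.1,0.1,0.1]' --force 20

```text
t: 5.68
eef_pos: [0.4801, -0.2132, 0.1618]
tool_rot: [0.0, 0.766, 0.642, -0.001]
contact_force: [-3.1, -6.1, -2.8]
gripper_width: 0.318
grasp_force: 62.9
```

```bash
cat > ang.py <<'E'
from h import *
from station import bot
import sys
def orient(tag):
    S,D=bot.camera_model("scene"),bot.camera_model("side");o=bot.get_obs()
    im={'scene':bot.read_camera("scene")[:,:,::-1],'side':bot.read_camera("side")[:,:,::-1]}
    for k,v in im.items(): cv2.imwrite(f"pics/{tag}_{k}.png",v)
    R=cv2.cvtColor(im['side'],cv2.COLOR_BGR2RGB)
    print(o['t'],o['eef_pos'].round(4),o['tool_rot'].round(4),o['contact_force'].round(1),o['grasp_force'])
    for k in im: print(k,[b for b in blobs(im[k],'orange') if b[0]<1000])
    g=o['eef_pos']+np.array([0,0,bot.grip_depth]);print('grasp px',proj(S,g),proj(D,g))
    return im
if __name__=='__main__':
    im=orient(sys.argv[1]);S,D=bot.camera_model("scene"),bot.camera_model("side");g=bot.get_obs()['eef_pos'];t=[]
    for k,m in(('scene',S),('side',D)):
        x,y=np.int32(proj(m,g));x=np.clip(x-60,0,392);y=np.clip(y-50,0,264);t.append(cv2.resize(im[k][y:y+120,x:x+120],(400,400),interpolation=cv2.INTER_CUBIC));print(k,'crop',x,y,'scale 3.333')
    cv2.imwrite(f"pics/{sys.argv[1]}_crop.png",np.hstack(t))
E
python3 ang.py p1
```

```text
5.6833 [ 0.4801 -0.2132  0.1618] [ 4.000e-04  7.664e-01  6.423e-01 -1.500e-03] [-3.1 -6.1 -2.8] 62.87846803665161
scene [(366, [250.9, 252.2], [240, 242, 23, 21]), (69, [171.9, 180.2], [169, 172, 12, 14]), (28, [250.9, 273.9], [243, 272, 16, 4])]
side [(121, [292.0, 139.9], [288, 128, 10, 21])]
grasp px [176.71477645 172.66965326] [292.95889125 138.48999731]
scene crop 117 127 scale 3.333
side crop 232 93 scale 3.333
```

View pics/p1_crop.png

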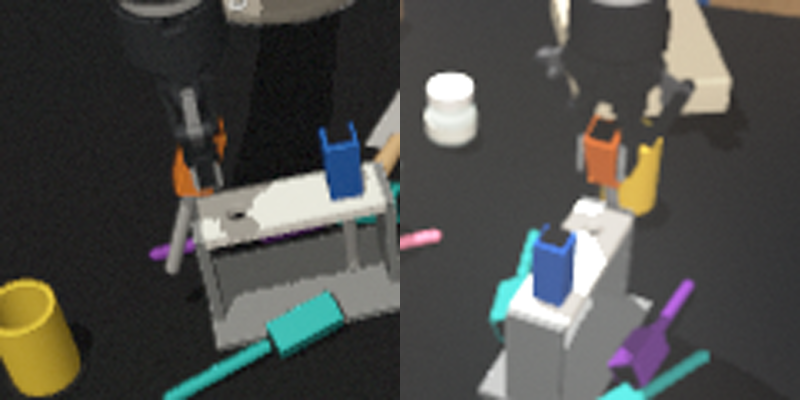

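The scene crop shows the shaft pivoting against the rack end, tilted about 15–20° as planned, with the grip holding. The decoy sticks now lie on the bench. They're loose, no contact force was recorded near them, and the cup hasn't moved. I'll keep pivoting.

Emit:
send_rows --pt "6 0 2" --pt "12 0 4" --pt "17 0 7" --pt "22 0 10" --pt "26 0 13" --pt "26 0 13" --pt "26 0 5" --pt "26 0 -20" --roll '[0,0,0,0,0,0,0,0]' --claw '[0.1,0.1,0.1,0.1,0.1,0.1,0.1,0.1]'

```text
t: 6.45
eef_pos: [0.4839, -0.1848, 0.1797]
tool_rot: [-0.002, 0.766, 0.643, -0.002]
contact_force: [0.3, 1.0, -1.9]
gripper_width: 0.318
grasp_force: 62.6
```

Emit:
send_rows --pt "0 0 -20" --pt "0 0 -50" --pt "0 0 -80" --pt "0 0 -95" --pt "0 0 -100" --pt "0 0 -100" --pt "0 0 -100" --pt "0 0 -100" --roll '[0,0,0,0,0,0,0,0]' --claw '[0.1,0.1,0.1,0.1,0.1,0.1,0.1,0.1]' --force 70

```text
t: 7.12
eef_pos: [0.485, -0.1853, 0.2799]
tool_rot: [-0.001, 0.766, 0.643, -0.001]
contact_force: [0.0, 0.8, -2.1]
gripper_width: 0.321
grasp_force: 69.3
```

```bash
python3 ang.py p2; python3 - <<'E'
import cv2
for t in('scene0','p1_scene','p2_scene'):
    from h import *
    HSV['teal']=((82,120,50),(96,255,255));HSV['pink']=((160,60,100),(179,255,255));HSV['purple']=((130,60,40),(155,255,255))
    im=cv2.imread(f'pics/{t}.png');print(t,{c:[(b[0],b[2]) for b in blobs(im,c) if b[0]<1000][:4] for c in('teal','pink','purple')})
im=cv2.imread('pics/w2.png');print('w2',{c:[(b[0],b[2]) for b in blobs(im,c)][:4] for c in('teal','pink','purple')})
E
```

```text
7.1167 [ 0.485  -0.1853  0.2799] [-0.0011  0.766   0.6429 -0.0008] [ 0.   0.8 -2.1] 69.31563377380371
scene [(367, [250.9, 252.2], [240, 242, 23, 21]), (162, [172.2, 139.2], [166, 128, 13, 21]), (27, [250.6, 273.9], [243, 271, 16, 5])]
side [(101, [291.9, 106.3], [285, 97, 13, 17])]
grasp px [180.15504128 133.69694746] [291.98231462 106.21803804]
scene crop 121 90 scale 3.333
side crop 231 62 scale 3.333
scene0 {'teal': [(409, [144, 210, 23, 43]), (244, [170, 148, 16, 25])], 'pink': [(360, [172, 219, 20, 44])], 'purple': [(354, [139, 159, 21, 45])]}
p1_scene {'teal': [(429, [166, 215, 54, 34])], 'pink': [(418, [210, 276, 33, 23])], 'purple': [(32, [161, 200, 7, 6])]}
p2_scene {'teal': [(429, [166, 215, 54, 34])], 'pink': [(417, [211, 276, 32, 23])], 'purple': [(70, [161, 198, 15, 8])]}
w2 {'teal': [(1756, [114, 202, 59, 82]), (346, [299, 278, 15, 64])], 'pink': [(457, [343, 249, 37, 41])], 'purple': []}
```

View pics/p2_crop.png

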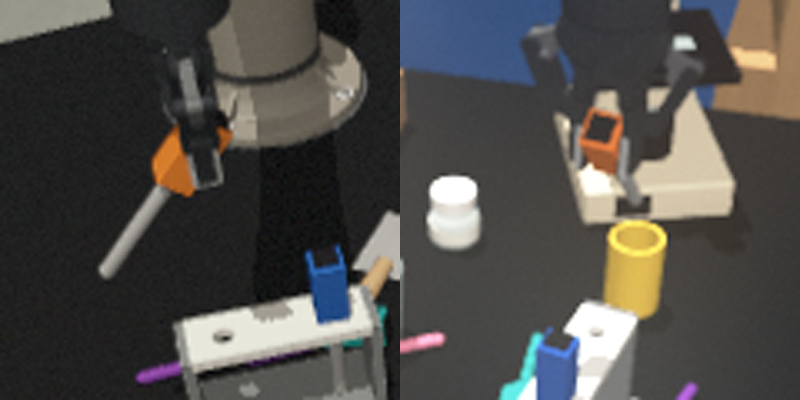

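The probe now tilts in the grip: scene tip at about (152.8,171), handle at (172,139). All the sticks, including pink well away from the arm, toppled on their own. I'll measure the tilt by casting the tip ray onto the tool's x–z plane.

```bash
python3 - <<'E'
from h import *
from station import bot
S=bot.camera_model("scene");o=bot.get_obs();g=o['eef_pos']+[0,0,.0187]
tx=np.array([.1735,.985,0]);n=np.array([.985,-.1735,0])
T=S['camera_from_world'];R=T[:3,:3];c=-R.T@T[:3,3]
def cast(p):
    d=R.T@np.linalg.inv(S['camera_matrix'])@np.array([p[0],p[1],1.]);X=c+d*(n@(g-c))/(n@d);v=X-g;return v@tx,v[2]
for p in((152.8,171),(152.3,171.8),(168.5,148.5)):
    a,b=cast(p);print(p,a,b,np.hypot(a,b),np.degrees(np.arctan2(-a,-b)))
# shaft axis by edges: gray line in crop (165,190)->(107,269)
im=cv2.imread('pics/p2_scene.png');h=cv2.cvtColor(im,cv2.COLOR_BGR2HSV);m=((h[:,:,1]<70)&(h[:,:,2]>75)).astype(np.uint8);k=np.zeros_like(m);k[146:175,148:172]=m[146:175,148:172]
nn,l,s,ce=cv2.connectedComponentsWithStats(k);i=1+np.argmax(s[1:,4]);pts=cv2.findNonZero((l==i).astype(np.uint8));vx,vy,x0,y0=cv2.fitLine(pts,cv2.DIST_L2,0,.01,.01).ravel();print(s[i],vx,vy,x0,y0)
A=np.array(cast((x0,y0)));B=np.array(cast((x0+vx*8,y0+vy*8)));e=B-A;e*=-np.sign(e[1]);print('line tilt',np.degrees(np.arctan2(-e[0],-e[1])), 'perp offset from grasp mm',1e3*(A[0]*e[1]-A[1]*e[0])/np.hypot(*e))
E
```

```text
(152.8, 171) -0.0845151880975682 -0.0969020397704276 0.128580023062826 41.09400646138546
(152.3, 171.8) -0.08625110932609249 -0.0991778904256661 0.13143632606424677 41.012200551168156
(168.5, 148.5) -0.03399638216462868 -0.03648310962553852 0.049867537418971715 42.97927162533004
[151 146  21  28 166] 0.57366264 -0.8190917 160.60242 158.98193
line tilt 40.02796136734962 perp offset from grasp mm 3.740451146466497
```

Emit:
send_rows --pt "15 -1 0" --pt "50 -3 0" --pt "90 -6 0" --pt "130 -9 0" --pt "170 -12 0" --pt "210 -15 0" --pt "250 -18 0" --pt "290 -21 0" --roll '[-2,-5.5,-9,-13,-17,-20,-23,-25.5]' --claw '[0.1,0.1,0.1,0.1,0.1,0.1,0.1,0.1]' --force 70

```text
t: 7.88
eef_pos: [0.5147, 0.1063, 0.2808]
tool_rot: [-0.0, 0.604, 0.797, -0.0]
contact_force: [0.8, -0.2, -1.7]
gripper_width: 0.323
grasp_force: 69.3
```

Emit:
send_rows --pt "35 12 0" --pt "70 25 0" --pt "105 37 0" --pt "140 50 0" --pt "175 62 0" --pt "205 74 0" --pt "220 80 0" --pt "225 82 0" --roll '[0,0,0,0,0,0,0,0]' --claw '[0.1,0.1,0.1,0.1,0.1,0.1,0.1,0.1]'

```text
t: 8.55
eef_pos: [0.5325, 0.3468, 0.2801]
tool_rot: [-0.001, 0.603, 0.798, -0.0]
contact_force: [-0.1, -0.5, -1.9]
gripper_width: 0.321
grasp_force: 69.3
```

```bash
cat > go.py <<'E'
import sys,numpy as np
from station import bot
from scipy.spatial.transform import Rotation as R
o=bot.get_obs();w,x,y,z=o['tool_rot'];r=R.from_quat([x,y,z,w])
print(o['t'],o['eef_pos'].round(4),'tool x',r.as_matrix()[:,0].round(4),'slide mm',(1e3*r.inv().apply(np.array([float(a) for a in sys.argv[1:4]])-o['eef_pos'])).round(1))
E
python3 go.py 0.5454 0.4114 0.186
```

```text
8.55 [0.5325 0.3468 0.2801] tool x [-0.2733  0.9619  0.0017] slide mm [58.4 30.2 94.2]
```

Emit:
send_rows --pt "20 10 0" --pt "45 23 10" --pt "58 30 25" --pt "58 30 50" --pt "58 30 75" --pt "58 30 90" --pt "58 30 94" --pt "58 30 94" --roll '[0,0,0,0,0,0,0,0]' --claw '[0.1,0.1,0.1,0.1,0.1,0.1,0.1,0.1]'

```text
t: 9.22
eef_pos: [0.5474, 0.4043, 0.1856]
tool_rot: [-0.0, 0.606, 0.796, -0.002]
contact_force: [-0.8, 0.1, -1.6]
gripper_width: 0.32
grasp_force: 69.4
```

```bash
python3 go.py 0.5602 0.3581 0.120; python3 - <<'E'
from h import *
from station import bot
o=bot.get_obs()
im=bot.read_camera("side")[:,:,::-1];sc=bot.read_camera("scene")[:,:,::-1];cv2.imwrite("pics/d_side.png",im);cv2.imwrite("pics/d_scene.png",sc)
D=bot.camera_model("side");S=bot.camera_model("scene")
tip=o['eef_pos']+.0845*np.array([.2733,-.9619,0])-[0,0,.079];print('tip pred',tip,proj(D,tip),proj(S,tip))
M=np.array([.574,.3083,.0802]);print('mouth',proj(D,M),proj(S,M))
def c(i,p):
    x,y=int(p[0])-35,int(p[1])-45;x=max(x,0);y=min(max(y,0),294);print(x,y);return cv2.resize(i[y:y+90,x:x+80],(400,450),interpolation=cv2.INTER_CUBIC)
cv2.imwrite("pics/d_crop.png",np.hstack([c(sc,proj(S,tip)),c(im,proj(D,tip))]))
E
```

```text
9.2167 [0.5474 0.4043 0.1856] tool x [-0.2664  0.9639 -0.0021] slide mm [-47.8   0.2  65.7]
tip pred [0.57050236 0.32306487 0.10664565] [190.76749692 321.62971073] [360.24500883 153.85080206]
mouth [193.87949757 320.06298702] [355.29793187 162.5345254 ]
325 108
155 276
```

View pics/d_crop.png

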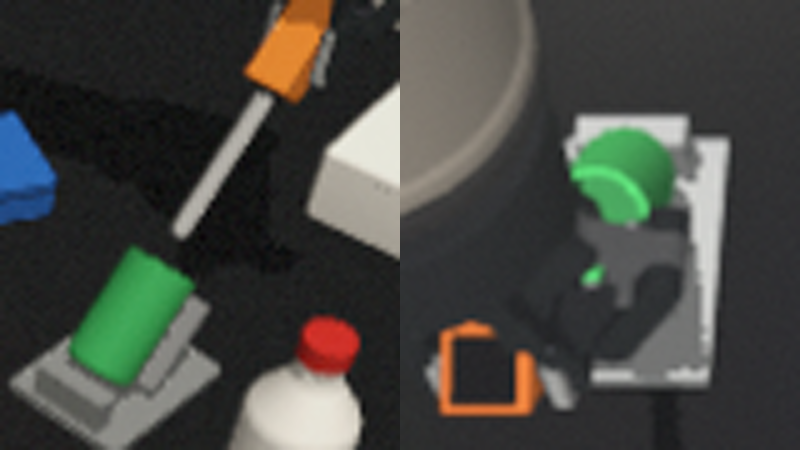

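The scene crop shows the tip at (361,155), where predicted, and the shaft in line with the green pot's axis. The wash bottle is clear. I'll nudge onto the axis (+7 mm in tool x) and start in.

Emit:
send_rows --pt "4 0 0" --pt "7 0 0" --pt "7 0 0" --pt "5 0 3" --pt "0 0 8" --pt "-5 0 15" --pt "-11 0 22" --pt "-16 0 28" --roll '[0,0,0,0,0,0,0,0]' --claw '[0.1,0.1,0.1,0.1,0.1,0.1,0.1,0.1]'

```text
t: 9.98
eef_pos: [0.5523, 0.3891, 0.158]
tool_rot: [0.0, 0.606, 0.796, -0.001]
contact_force: [-0.3, 0.1, -1.7]
gripper_width: 0.318
grasp_force: 69.4
```

```bash
python3 go.py 0.5602 0.3581 0.120
```

```text
9.9833 [0.5523 0.3891 0.158 ] tool x [-0.2664  0.9639 -0.0011] slide mm [-31.9  -0.6  38. ]
```

Emit:
send_rows --pt "-5 0 6" --pt "-11 0 13" --pt "-17 0 20" --pt "-22 0 27" --pt "-27 0 32" --pt "-30 0 36" --pt "-32 0 38" --pt "-32 0 38" --roll '[0,0,0,0,0,0,0,0]' --claw '[0.1,0.1,0.1,0.1,0.1,0.1,0.1,0.1]'

```text
t: 10.65
eef_pos: [0.5607, 0.3592, 0.1208]
tool_rot: [-0.0, 0.606, 0.796, -0.0]
contact_force: [0.9, 0.4, -1.1]
gripper_width: 0.318
grasp_force: 69.4
```

Emit:
send_rows --pt "0 0 0" --pt "0 0 0" --pt "0 0 0" --pt "0 0 0" --pt "0 0 0" --pt "0 0 0" --pt "0 0 0" --pt "0 0 0" --roll '[0,0,0,0,0,0,0,0]' --claw '[0.1,0.1,0.1,0.1,0.1,0.1,0.1,0.1]'

```text
t: 11.32
eef_pos: [0.5607, 0.3599, 0.1214]
tool_rot: [0.0, 0.605, 0.796, 0.0]
contact_force: [0.3, 0.7, -0.4]
gripper_width: 0.321
grasp_force: 69.4
```

```bash
python3 go.py 0.5602 0.3581 0.120; python3 - <<'E'
from h import *
from station import bot
im=bot.read_camera("scene")[:,:,::-1];cv2.imwrite("pics/e_scene.png",im)
S=bot.camera_model("scene");print(blobs(im,'green'),[b for b in blobs(im,'orange') if b[0]<1000])
h=cv2.cvtColor(im,cv2.COLOR_BGR2HSV);m=((h[:,:,1]<60)&(h[:,:,2]>85)).astype(np.uint8);k=np.zeros_like(m);k[115:175,335:385]=m[115:175,335:385]
n,l,s,c=cv2.connectedComponentsWithStats(k)
for i in range(1,n):
    if s[i,4]>30: print(s[i],cv2.fitLine(cv2.findNonZero((l==i).astype(np.uint8)),2,0,.01,.01).ravel())
E
```

```text
11.3167 [0.5607 0.3599 0.1214] tool x [-0.2673  0.9636  0.    ] slide mm [-1.6 -1.   1.4]
[(377, [350.4, 170.7], [339, 157, 25, 28])] [(367, [250.9, 252.2], [240, 242, 23, 21]), (255, [419.5, 6.4], [404, 0, 27, 22]), (208, [368.3, 141.1], [360, 130, 16, 23]), (28, [250.3, 273.8], [243, 271, 16, 5])]
[356 151   9  11  48] [  0.5399595  -0.841691  360.0625    155.97917  ]
[358 167   9   8  40] [  0.6677098   -0.74442166 362.225      171.075     ]
```

Depth is good (about 49 mm) and there's almost no force. I'll hold a little longer, then draw out along the axis.

Emit:
send_rows --pt "0 0 0" --pt "0 0 0" --pt "0 0 0" --pt "0 0 0" --pt "3 0 -4" --pt "8 0 -10" --pt "15 0 -18" --pt "23 0 -27" --roll '[0,0,0,0,0,0,0,0]' --claw '[0.1,0.1,0.1,0.1,0.1,0.1,0.1,0.1]'

```text
t: 12.03
eef_pos: [0.5543, 0.3828, 0.1492]
tool_rot: [-0.0, 0.605, 0.796, 0.0]
contact_force: [-0.2, 0.0, -0.4]
gripper_width: 0.324
grasp_force: 69.4
```

Emit:
send_rows --pt "10 0 -12" --pt "20 0 -24" --pt "32 0 -38" --pt "45 0 -54" --pt "50 0 -80" --pt "50 0 -110" --pt "50 0 -128" --pt "50 0 -133" --roll '[0,0,0,0,0,0,0,0]' --claw '[0.1,0.1,0.1,0.1,0.1,0.1,0.1,0.1]'

```text
t: 12.7
eef_pos: [0.5419, 0.4329, 0.2869]
tool_rot: [0.0, 0.605, 0.796, 0.004]
contact_force: [-0.5, 0.6, -0.9]
gripper_width: 0.317
grasp_force: 69.4
```

```bash
python3 go.py 0.50 0.10 0.28; python3 - <<'E'
from h import *
import pickle
from station import bot
S,D=bot.camera_model("scene"),bot.camera_model("side")
# cup: rim extents by yellow mask in initial images
for f,m in(("scene0",S),("side0",D)):
    im=cv2.imread(f"pics/{f}.png");mk=cv2.inRange(cv2.cvtColor(im,cv2.COLOR_BGR2HSV),(18,100,50),(34,255,255));n,l,s,c=cv2.connectedComponentsWithStats(mk);i=1+np.argmax(s[1:,4]);print(f,s[i])
# candidate centre: rows of rim: width max -> rim ellipse from bbox top
C=np.array([.4729,-.3814,0]);
t=np.linspace(0,6.28,100)
for f,m in(("scene0",S),("side0",D)):
    r=np.array([proj(m,C+[.028*np.cos(a),.028*np.sin(a),.085]) for a in t]);b=np.array([proj(m,C+[.028*np.cos(a),.028*np.sin(a),.003]) for a in t]);p=np.vstack([r,b]);print(f,p.min(0),p.max(0),'rim',r.min(0),r.max(0))
E
```

```text
12.7 [0.5419 0.4329 0.2869] tool x [-0.2685  0.9633  0.0041] slide mm [-309.5 -129.8    4.8]
scene0 [111 210  30  36 759]
side0 [293 128  18  30 409]
scene0 [109.93008705 208.93620543] [139.42037342 243.7100975 ] rim [109.93008705 208.93620543] [131.73720549 225.31913006]
side0 [293.07771208 127.61834788] [311.81226512 157.22650093] rim [294.75797886 127.61834788] [311.81226512 137.67546533]
```

Drawn out cleanly. Next I'll straighten the probe by pressing its tip against the rack's other end, starting by travelling there and rolling back to the rack's yaw.

Emit:
send_rows --pt "-14 -5 0" --pt "-48 -16 0" --pt "-84 -28 0" --pt "-120 -40 0" --pt "-156 -52 0" --pt "-192 -63 0" --pt "-228 -75 0" --pt "-264 -87 0" --roll '[2,5.5,9,13,17,20,23,25.5]' --claw '[0.1,0.1,0.1,0.1,0.1,0.1,0.1,0.1]'

```text
t: 13.37
eef_pos: [0.5271, 0.1512, 0.281]
tool_rot: [-0.0, 0.767, 0.642, -0.0]
contact_force: [1.3, 0.7, -1.0]
gripper_width: 0.32
grasp_force: 69.4
```

Emit:
send_rows --pt "-25 -3 0" --pt "-50 -7 0" --pt "-75 -10 0" --pt "-95 -13 0" --pt "-110 -16 0" --pt "-118 -18 0" --pt "-120 -18 0" --pt "-120 -18 0" --roll '[0,0,0,0,0,0,0,0]' --claw '[0.1,0.1,0.1,0.1,0.1,0.1,0.1,0.1]'

```text
t: 14.03
eef_pos: [0.4893, 0.0379, 0.2813]
tool_rot: [-0.0, 0.766, 0.643, 0.0]
contact_force: [0.5, 0.4, -0.6]
gripper_width: 0.321
grasp_force: 69.4
```

```bash
python3 go.py 0.522 0.0247 0.174
```

```text
14.0333 [0.4893 0.0379 0.2813] tool x [1.737e-01 9.848e-01 3.000e-04] slide mm [ -7.4  34.5 107.3]
```

Emit:
send_rows --pt "-3 12 0" --pt "-6 28 5" --pt "-7 34 25" --pt "-7 34 55" --pt "-7 34 82" --pt "-7 34 102" --pt "-7 34 107" --pt "-7 34 107" --roll '[0,0,0,0,0,0,0,0]' --claw '[0.1,0.1,0.1,0.1,0.1,0.1,0.1,0.1]'

```text
t: 14.7
eef_pos: [0.5213, 0.0255, 0.1728]
tool_rot: [-0.001, 0.766, 0.643, -0.001]
contact_force: [0.1, -0.2, -1.3]
gripper_width: 0.314
grasp_force: 69.4
```

Emit:
send_rows --pt "-6 0 0" --pt "-12 0 0" --pt "-18 0 0" --pt "-24 0 0" --pt "-30 0 0" --pt "-36 0 0" --pt "-36 0 0" --pt "-36 0 0" --roll '[0,0,0,0,0,0,0,0]' --claw '[0.1,0.1,0.1,0.1,0.1,0.1,0.1,0.1]' --force 45

```text
t: 15.37
eef_pos: [0.5185, -0.009, 0.1773]
tool_rot: [0.001, 0.766, 0.643, 0.004]
contact_force: [2.1, 4.8, -0.3]
gripper_width: 0.314
grasp_force: 69.6
```

```bash
cat > tilt.py <<'E'
from h import *
from station import bot
from scipy.spatial.transform import Rotation as Ro
import sys
S=bot.camera_model("scene");o=bot.get_obs();w,x,y,z=o['tool_rot'];tx=Ro.from_quat([x,y,z,w]).as_matrix()[:,0];g=o['eef_pos']+[0,0,.0187];n=np.cross(tx,[0,0,1])
im=bot.read_camera("scene")[:,:,::-1];cv2.imwrite(f"pics/{sys.argv[1]}.png",im)
T=S['camera_from_world'];R=T[:3,:3];c=-R.T@T[:3,3]
def cast(p):
    d=R.T@np.linalg.inv(S['camera_matrix'])@np.array([p[0],p[1],1.]);X=c+d*(n@(g-c))/(n@d);v=X-g;return np.array([v@tx,v[2]])
print(o['t'],o['eef_pos'].round(4),o['contact_force'].round(1))
# grey, thin blobs near the expected shaft, as (along tool x, z) rel. to grasp in mm
h=cv2.cvtColor(im,cv2.COLOR_BGR2HSV);m=((h[:,:,1]<70)&(h[:,:,2]>75)).astype(np.uint8)
px,py=proj(S,g-[0,0,.075]);k=np.zeros_like(m);x0,x1,y0,y1=int(px-30),int(px+30),int(py-20),int(py+26);k[y0:y1,x0:x1]=m[y0:y1,x0:x1]
nn,l,s,ce=cv2.connectedComponentsWithStats(k)
for i in range(1,nn):
    if s[i,4]<20: continue
    P_=cv2.findNonZero((l==i).astype(np.uint8));q=np.array([cast(p) for p in P_[:,0]])*1e3
    vx,vz,a,b=cv2.fitLine(q.astype(np.float32),2,0,.01,.01).ravel();print('blob',s[i],'x',q[:,0].min().round(),q[:,0].max().round(),'z',q[:,1].min().round(),q[:,1].max().round(),'tilt',np.degrees(np.arctan(vx/vz)).round(1),'through',(a-b*vx/vz).round(1))
O=[b for b in blobs(im,'orange') if 60<b[0]<350];print([(b,(cast(b[1])*1e3).round()) for b in O])
# ascii of the region
v=h[:,:,2];print('\n'.join(''.join('O' if (3<=h[r,q,0]<=15 and h[r,q,1]>150 and v[r,q]>90) else 'B' if (105<=h[r,q,0]<=125 and h[r,q,1]>130 and v[r,q]>40) else '#' if m[r,q] else '.' for q in range(x0,x1)) for r in range(y0-25,y1+5)));print('origin',x0,y0-25)
E
python3 tilt.py s1
```

```text
15.3667 [ 0.5185 -0.009   0.1773] [ 2.1  4.8 -0.3]
blob [224 153  26  46 508] x -91.0 -15.0 z -156.0 13.0 tilt 13.7 through -39.9
blob [224 195   6   4  21] x -94.0 -78.0 z -150.0 -136.0 tilt -75.6 through -643.4
[((126, [249.0, 157.5], [244, 146, 12, 21]), array([-15., -11.]))]
............................................................
............................................................
............................................................
............................................................
............................................................
.................................###........................
.................................####.......................
.................................####.......................
..................................####......................
..................................####......................
..................................####......................
..................................####......................
..................................#####.....................
...........................
[... 3130 characters left out ...]
..............
........####................................................
.........###................................................
...###...###................................................
######...###................................................
######...###................................................
######..####................................................
######..####................................................
######..####...............................................#
#######.#####............................................###
#######..####...........................................####
########.####.........................................######
origin 224 128
```

Emit:
send_rows --pt "-6 0 0" --pt "-12 0 0" --pt "-18 0 0" --pt "-24 0 0" --pt "-30 0 0" --pt "-36 0 0" --pt "-42 0 0" --pt "-42 0 0" --roll '[0,0,0,0,0,0,0,0]' --claw '[0.1,0.1,0.1,0.1,0.1,0.1,0.1,0.1]'

```text
t: 16.08
eef_pos: [0.5104, -0.0515, 0.1769]
tool_rot: [0.001, 0.766, 0.643, 0.003]
contact_force: [1.2, 5.7, 2.5]
gripper_width: 0.318
grasp_force: 69.9
```

```bash
python3 tilt.py s2
```

```text
16.0833 [ 0.5104 -0.0515  0.1769] [1.2 5.7 2.5]
blob [209 156  45  46 676] x -94.0 40.0 z -170.0 -5.0 tilt 39.3 through 43.1
blob [227 162   7  10  39] x -33.0 -16.0 z -46.0 -14.0 tilt 10.6 through -18.6
[((66, [234.8, 160.6], [233, 149, 11, 21]), array([-10., -12.]))]
#######.....................................................
####........................................................
............................................................
............................................................
............................................................
...............................###..........................
...............................###..........................
...............................####.........................
...............................####.........................
...............................####.........................
...............................####.........................
...............................#####........................
................................####........................
................................####.
[... 3120 characters left out ...]
..............
...........##########...###.................................
........#############..####.................................
....#################..####.................................
#####################..####.................................
######################..###.................................
######################.#####................................
######################.#####................................
#######################.####................................
#######################.####................................
############################................................
########################.###................................
origin 209 131
```

Emit:
send_rows --pt "-6 0 0" --pt "-12 0 0" --pt "-17 0 0" --pt "-21 0 0" --pt "-24 0 0" --pt "-24 0 0" --pt "-24 0 0" --pt "-24 0 0" --roll '[0,0,0,0,0,0,0,0]' --claw '[0.1,0.1,0.1,0.1,0.1,0.1,0.1,0.1]'

```text
t: 16.8
eef_pos: [0.5062, -0.0739, 0.1765]
tool_rot: [0.001, 0.766, 0.643, 0.003]
contact_force: [1.4, 6.7, 2.8]
gripper_width: 0.317
grasp_force: 70.0
```

Emit:
send_rows --pt "8 0 0" --pt "12 0 -8" --pt "12 0 -30" --pt "12 0 -60" --pt "12 0 -90" --pt "12 0 -110" --pt "12 0 -115" --pt "12 0 -115" --roll '[0,0,0,0,0,0,0,0]' --claw '[0.1,0.1,0.1,0.1,0.1,0.1,0.1,0.1]'

```text
t: 17.47
eef_pos: [0.5068, -0.0642, 0.2913]
tool_rot: [0.001, 0.766, 0.643, 0.001]
contact_force: [-0.4, -0.8, -2.3]
gripper_width: 0.318
grasp_force: 69.7
```

```bash
python3 tilt.py s3; python3 go.py 0.477 -0.381 0.24
```

```text
17.4667 [ 0.5068 -0.0642  0.2913] [-0.4 -0.8 -2.3]
blob [202 125  22   9 143] x -72.0 -20.0 z -23.0 2.0 tilt 89.6 through 1503.9
blob [227 135  27  36 372] x -20.0 54.0 z -169.0 -43.0 tilt -9.1 through -3.6
[((83, [229.9, 124.0], [224, 109, 16, 27]), array([-3., -9.]))]
#############..#..............#####.........................
#############..###.............####.........................
#############..#####...........####.........................
#############..#####...........#####........................
#############...#####..........#####........................
############...######...........#####.......................
############...######...........#####.......................
###########.....#####...........#####.......................
##########....#######...........####........................
########......########O.....................................
#######.....##########OO....................................
#####......###########OO....................................
##......#.############OOO...................................
......################.OO...........
[... 3229 characters left out ...]
################............
..........BBB.......BB....#######..############.............
...........BB.......BB...#######.....#########..............
...........BBB..BBBBBBB..######......#########..............
...........BBBBBBBBBBBB..######......########...............
...........BBBBBBBBBBBB.....##......#########...............
...........BBBBBBBBBBBB.............########................
............BBBBBBBBBBB.............########................
............BBBBBBBBBBB................####.................
............BBBBBBBBBBB.####.#..............................
origin 202 100
17.5167 [ 0.5059 -0.0641  0.2896] tool x [ 1.738e-01  9.848e-01 -1.000e-04] slide mm [-317.1   26.6   49.6]
```

```bash
python3 - <<'E'
from h import *
from station import bot
S=bot.camera_model("scene");g=bot.get_obs()['eef_pos']+[0,0,.0187];tx=np.array([.1738,.9848,0]);n=np.cross(tx,[0,0,1])
T=S['camera_from_world'];R=T[:3,:3];c=-R.T@T[:3,3]
def cast(p):
    d=R.T@np.linalg.inv(S['camera_matrix'])@np.array([p[0],p[1],1.]);X=c+d*(n@(g-c))/(n@d);v=X-g;return np.array([v@tx,v[2]])*1e3
for p in((234.5,136.5),(234.9,142),(236.5,150),(236.7,153)): print(p,cast(p).round(1))
E
```

```text
(234.5, 136.5) [  6.9 -47.3]
(234.9, 142) [  7.  -64.7]
(236.5, 150) [  9.8 -91.5]
(236.7, 153) [   9.9 -101.7]
```

The tilt is now about 3°, so it's effectively upright. I'll lift over the rack and move above the cup.

Emit:
send_rows --pt "0 0 -15" --pt "0 0 -28" --pt "-20 2 -30" --pt "-55 4 -30" --pt "-95 8 -30" --pt "-135 11 -30" --pt "-175 14 -30" --pt "-215 18 -30" --roll '[0,0,0,0,0,0,0,0]' --claw '[0.1,0.1,0.1,0.1,0.1,0.1,0.1,0.1]'

```text
t: 18.18
eef_pos: [0.4847, -0.2802, 0.3173]
tool_rot: [-0.001, 0.766, 0.643, -0.001]
contact_force: [0.8, -0.4, -1.8]
gripper_width: 0.321
grasp_force: 69.6
```

Emit:
send_rows --pt "-35 3 0" --pt "-65 5 0" --pt "-90 7 0" --pt "-105 9 0" --pt "-110 9 0" --pt "-110 9 0" --pt "-110 9 0" --pt "-110 9 0" --roll '[0,0,0,0,0,0,0,0]' --claw '[0.1,0.1,0.1,0.1,0.1,0.1,0.1,0.1]'

```text
t: 18.85
eef_pos: [0.4766, -0.3867, 0.3186]
tool_rot: [-0.001, 0.765, 0.644, 0.0]
contact_force: [0.4, 0.3, -0.9]
gripper_width: 0.321
grasp_force: 69.6
```

```bash
python3 go.py 0.4756 -0.389 0.215; python3 tilt.py s4|head -4; python3 - <<'E'
from h import *
im=cv2.imread('pics/s4.png');print(blobs(im,'yellow')[:3])
E
```

```text
18.85 [ 0.4766 -0.3867  0.3186] tool x [0.1715 0.9852 0.0014] slide mm [ -2.5  -0.5 103.6]
18.85 [ 0.4766 -0.3867  0.3186] [ 0.4  0.3 -0.9]
blob [ 92 157  19  30 162] x -0.0 16.0 z -133.0 -41.0 tilt -3.7 through 2.2
[((169, [90.9, 144.5], [84, 127, 14, 33]), array([11., -6.]))]
####........................................................
[(756, [125.9, 227.6], [111, 210, 30, 36])]
```

Emit:
send_rows --pt "-2 0 10" --pt "-3 0 30" --pt "-3 0 55" --pt "-3 0 80" --pt "-3 0 95" --pt "-3 0 102" --pt "-3 0 103" --pt "-3 0 103" --roll '[0,0,0,0,0,0,0,0]' --claw '[0.1,0.1,0.1,0.1,0.1,0.1,0.1,0.1]'

```text
t: 19.57
eef_pos: [0.4758, -0.3914, 0.2164]
tool_rot: [0.0, 0.766, 0.643, 0.0]
contact_force: [0.3, -0.3, -1.9]
gripper_width: 0.323
grasp_force: 69.6
```

```bash
python3 go.py 0.4756 -0.389 0.121; python3 - <<'E'
from h import *
from station import bot
for n,(x0,x1,y0,y1) in(("scene",(100,150,170,250)),("side",(280,325,90,165))):
    im=bot.read_camera(n)[:,:,::-1];h=cv2.cvtColor(im,cv2.COLOR_BGR2HSV)
    f=lambda r,q:'Y' if 18<=h[r,q,0]<=34 and h[r,q,1]>100 and h[r,q,2]>50 else 'O' if 3<=h[r,q,0]<=15 and h[r,q,1]>150 and h[r,q,2]>90 else '#' if h[r,q,1]<70 and h[r,q,2]>75 else '.'
    print(n,x0,y0);print('\n'.join(''.join(f(r,q) for q in range(x0,x1)) for r in range(y0,y1)))
E
```

```text
19.5667 [ 0.4758 -0.3914  0.2164] tool x [0.1732 0.9849 0.    ] slide mm [ 2.3 -0.6 95.4]
scene 100 170
OOOO..............................................
OOOO..............................................
OOOOO.............................................
.OOOO.............................................
.OOOOO............................................
.OOOOO............................................
..OOOOO...........................................
..OOOOO...........................................
.#OOOOOO..........................................
.##OOOOOO.........................................
.##OOOOOO.........................................
.##.OOOOOO........................................
.###OOOOOO........................................
..##.OOOOO........................................
..###OOOOO........................................
...##.OOOO........................................
...###OOOO........................................
....##OOOO........................................
....##OOOO........................................
....#.OOOO.................
[... 5845 characters left out ...]
##.#......
############YYYYYYYYYYYYYYYYY#####.#.........
############YYYYYYYYYYYYYYYYY#######.##......
############YYYYYYYYYYYYYYYYY########........
##############YYYYYYYYYYYYYYY...###..........
#################.YYYYYYYYYY.....####........
#####################YYYYYYY#....##..#.......
######################YYYYY#......##.........
#######################YY....................
########################.....................
#######################......................
#######################......................
#######################......................
########################..#..................
###..########################................
##...#########################...............
```

Emit:
send_rows --pt "4 0 0" --pt "4 0 6" --pt "4 0 14" --pt "4 0 22" --pt "4 0 30" --pt "4 0 38" --pt "4 0 46" --pt "4 0 54" --roll '[0,0,0,0,0,0,0,0]' --claw '[0.1,0.1,0.1,0.1,0.1,0.1,0.1,0.1]'

```text
t: 20.33
eef_pos: [0.4761, -0.3876, 0.1612]
tool_rot: [-0.0, 0.766, 0.643, -0.0]
contact_force: [-0.2, -0.8, -1.5]
gripper_width: 0.318
grasp_force: 69.6
```

Emit:
send_rows --pt "0 0 6" --pt "0 0 13" --pt "0 0 20" --pt "0 0 27" --pt "0 0 33" --pt "0 0 37" --pt "0 0 39" --pt "0 0 39" --roll '[0,0,0,0,0,0,0,0]' --claw '[0.1,0.1,0.1,0.1,0.1,0.1,0.1,0.1]'

```text
t: 21.0
eef_pos: [0.4761, -0.3875, 0.1228]
tool_rot: [-0.0, 0.766, 0.643, -0.0]
contact_force: [0.6, 0.3, -2.4]
gripper_width: 0.32
grasp_force: 69.6
```

```bash
python3 go.py 0.4756 -0.389 0.115; python3 tilt.py s5|head -3;python3 - <<'E'
from station import bot
print(bot.get_obs()['contact_force'])
E
```

```text
21.0 [ 0.4761 -0.3875  0.1228] tool x [1.737e-01 9.848e-01 3.000e-04] slide mm [-1.6 -0.2  7.8]
21.0 [ 0.4761 -0.3875  0.1228] [ 0.6  0.3 -2.4]
blob [118 216   8   9  40] x -0.0 12.0 z -83.0 -47.0 tilt -3.9 through 1.8
[((88, [118.2, 204.7], [114, 192, 9, 24]), array([13., -5.]))]
[-0.08619245  0.45201486 -0.86952026]
```

Emit:
send_rows --pt "0 0 1" --pt "0 0 2" --pt "0 0 3" --pt "0 0 4" --pt "0 0 5" --pt "0 0 6" --pt "0 0 6" --pt "0 0 6" --roll '[0,0,0,0,0,0,0,0]' --claw '[0.1,0.1,0.1,0.1,0.1,0.1,0.1,0.1]'

```text
t: 21.72
eef_pos: [0.4762, -0.3876, 0.1172]
tool_rot: [-0.0, 0.766, 0.643, -0.0]
contact_force: [-0.2, -0.8, -1.2]
gripper_width: 0.316
grasp_force: 69.6
```

Emit:
send_rows --pt "0 0 0.5" --pt "0 0 1" --pt "0 0 1.5" --pt "0 0 2" --pt "0 0 2" --pt "0 0 2" --pt "0 0 2" --pt "0 0 2" --roll '[0,0,0,0,0,0,0,0]' --claw '[0.1,0.1,0.1,0.1,0.1,0.1,0.1,0.1]'

```text
t: 22.38
eef_pos: [0.4764, -0.3878, 0.1156]
tool_rot: [0.0, 0.766, 0.643, 0.0]
contact_force: [-2.5, 1.0, 3.0]
gripper_width: 0.318
grasp_force: 70.4
```

Tip is on the cup floor with a light touch of about 3 N. Releasing.

Emit:
send_rows --pt "0 0 0" --pt "0 0 0" --pt "0 0 0" --pt "0 0 0" --pt "0 0 0" --pt "0 0 0" --pt "0 0 0" --pt "0 0 0" --roll '[0,0,0,0,0,0,0,0]' --claw '[0.38,0.42,0.5,0.6,0.75,0.9,0.95,0.95]'

```text
t: 23.05
eef_pos: [0.4763, -0.3876, 0.1153]
tool_rot: [0.0, 0.766, 0.643, 0.0]
contact_force: [0.2, 1.0, 0.0]
gripper_width: 0.954
grasp_force: 0.0
```

Emit:
send_rows --pt "0 0 0" --pt "0 0 0" --pt "0 0 -8" --pt "0 0 -25" --pt "0 0 -50" --pt "0 0 -80" --pt "0 0 -115" --pt "0 0 -150" --roll '[0,0,0,0,0,0,0,0]' --claw '[0.95,0.95,0.95,0.95,0.95,0.95,0.95,0.95]'

```text
t: 23.72
eef_pos: [0.4758, -0.3875, 0.2672]
tool_rot: [-0.0, 0.766, 0.643, -0.0]
contact_force: [0.9, -0.9, -0.2]
gripper_width: 0.949
grasp_force: 0.0
```

Emit:
send_rows --pt "0 0 -10" --pt "0 0 -20" --pt "0 0 -20" --pt "0 0 -20" --pt "0 0 -20" --pt "0 0 -20" --pt "0 0 -20" --pt "0 0 -20" --roll '[0,0,0,0,0,0,0,0]' --claw '[0.95,0.95,0.95,0.95,0.95,0.95,0.95,0.95]'

```text
t: 24.38
eef_pos: [0.476, -0.3875, 0.2843]
tool_rot: [-0.001, 0.766, 0.643, -0.0]
contact_force: [0.9, -0.5, -0.3]
gripper_width: 0.947
grasp_force: 0.0
```

```bash
python3 - <<'E'
from h import *
from station import bot
o=bot.get_obs();print(o['t'],o['eef_pos'],o['contact_force'],o['gripper_width'])
S,D=bot.camera_model("scene"),bot.camera_model("side");r={}
for n in("scene","side"):
    im=bot.read_camera(n)[:,:,::-1];cv2.imwrite(f"pics/f_{n}.png",im)
    for c in HSV: print(n,c,[b for b in blobs(im,c) if b[0]<900][:4])
    h=cv2.cvtColor(im,cv2.COLOR_BGR2HSV);x0,x1,y0,y1=(100,150,170,230) if n=='scene' else (280,325,95,150)
    f=lambda r,q:'Y' if 18<=h[r,q,0]<=34 and h[r,q,1]>100 and h[r,q,2]>50 else 'O' if 3<=h[r,q,0]<=15 and h[r,q,1]>150 and h[r,q,2]>90 else '#' if h[r,q,1]<70 and h[r,q,2]>75 else '.'
    print('\n'.join(''.join(f(r,q) for q in range(x0,x1)) for r in range(y0,y1,2)))
E
```

```text
24.3833 [ 0.47596938 -0.38745005  0.28433548] [ 0.91914817 -0.54509975 -0.30495913] 0.946870801406225
scene orange [(367, [250.9, 252.2], [240, 242, 23, 21]), (336, [105.1, 211.3], [91, 199, 27, 23]), (26, [250.9, 274.0], [244, 272, 15, 4])]
scene blue [(785, [315.8, 142.7], [296, 130, 41, 26]), (200, [219.1, 175.6], [212, 163, 14, 24])]
scene green [(382, [350.4, 170.7], [339, 157, 25, 28])]
scene yellow [(681, [127.0, 228.5], [111, 210, 30, 36])]
..................................................
..................................................
..................................................
..................................................
..................................................
..................................................
..................................................
..................................................
..................................................
..................................................
..................................................
..................................................
...................................
[... 1731 characters left out ...]
##########
###################.OOOOOOOOOOO.#############
##################.OOOOOOOOOOO.##############
###################..OOOOOOOOO.##############
###########################################..
##############.YYYYYYY####YY.................
#############.YYYYYYYY###YYYYY...............
#############YYYYYYYY.###YYYYYY#.............
#############YYYYYYYY###.YYYYYY######........
#############YYYYYYYY..YYYYYYYY######.#......
#############YYYYYYYYYYYYYYYYY.#####.##......
############.YYYYYYYYYYYYYYYYY########.......
############YYYYYYYYYYYYYYYYYY#######........
############YYYYYYYYYYYYYYYYYY########.......
############YYYYYYYYYYYYYYYYY.#####..........
############YYYYYYYYYYYYYYYYY##..##..#.......
```

```bash
python3 -c "
from station import bot
print(bot.hand_in())"
```

```text
the job is handed in; nothing more can be done
None
```

The orange probe was dipped about 49 mm (aim 51) along the green pot's axis for about a second with almost no force, then lowered tip down into the yellow cup and released, where it leans; I handed in at about 24 s, and the only things seen out of place were the unlisted teal, pink and purple sticks, which fell over early on, apparently on their own.

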